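# Close the pantry air vent and put its lever away

### The job

Close the pantry's air vent: work its upright lever through the zigzag gate, corner by corner, to the wide opening at the far end of the slot, so that the shutter fully closes the barred window. Then lift the lever straight out there and stand it upright on its foot in the low wooden tray, and let go. Leave the teapot, the cups and the sieve where they are.

Things in the scene. Friction and masses are not known exactly. Their poses are not given: they have to be found in the camera images.
- lever: Loose upright lever, round, 72 mm tall, 0.1 to 0.2 kg. Origin: centre of its underside, z up. In mm above it: steel foot disc 26 dia (0 to 8), stem 9 dia (8 to 15.5), collar 48 dia (15.5 to 21.5), wooden knob to grip, 27 to 29 dia (21.5 to 72, narrower above 65). Collar rests on the gate plate, stem in slot, foot below; greased (friction 0.15). Starts 0 to 12 mm from gate_0 towards gate_1.
- vent: Air vent fixed to the shelf: pine box 181 (x) by 176 (y) mm, 50 tall. Origin: about the middle of its underside. Half nearer the robot (-x): steel gate plate, 5 mm thick, its top 50 mm above the shelf, with a zigzag slot. Other half: barred window 46 by 56 mm. The lever is captive in the slot (2.5 mm of up-down play) and lifts out only at gate_4.
- gate_0 (a point): Blind start end of the slot's centreline, on the plate's top. The slot is 14 mm wide (2.5 mm of play each side of the stem), with four straight legs of 36 mm between centreline points gate_0, 1, 2, 3, 4, and right-angled corners.
- gate_1 (a point): First corner of the slot's centreline, 36 mm from gate_0 along the vent's +x (away from the robot), on the plate's top.
- gate_2 (a point): Second corner, 36 mm from gate_1 along the vent's +y (roughly the robot's left), on the plate's top.
- gate_3 (a point): Third corner, 36 mm from gate_2 along the vent's -x (back towards the robot), on the plate's top.
- gate_4 (a point): Centre of the wide square opening, 33 by 33 mm, at the end of the slot, 36 mm from gate_3 along the vent's +y. Only here does the lever's foot (26 mm) pass up through the plate. On the plate's top.
- shutter (a joint): Travel in m of the aluminium shutter under the plate along the vent's +y. 0: window open (dark behind its bars); 0.064 to 0.072 (end stop): fully closed. The lever's foot takes it along between two bars with 2 mm of play each way, friction about 1 N; about 0.070 with the lever at the centre of gate_4; it stays where it is left.
- tray: Loose low square dark wooden tray, 140 by 140 mm outside, 22 mm tall, walls 6 mm, floor 6 mm thick, 0.6 kg, empty. Origin: centre of its underside. It stands on the shelf to the left or to the right of the vent, the teapot on the other side.
- teapot: White ceramic teapot with a clipped-on lid, 116 mm dia, 122 mm tall, spout and handle reaching 95 mm from its axis. Origin: centre of its underside. Bystander.
- cup0: White espresso cup, 62 mm dia, 56 mm tall, with a handle, behind the vent. Origin: centre of its underside. Bystander.
- cup1: Another such cup. Bystander.
- sieve: Steel sieve, bowl 120 mm dia and 45 mm tall with a 140 mm rod handle towards its -y, behind the vent. Origin: centre of its underside. Bystander.

How it is judged:
By the outcome, as a careful person would: the job done as asked, in the order asked, and still so for the second after the job is handed in, with the robot touching nothing.
It also fails if it takes over 45 s, if anything falls off the work surface, if the arm or the gripper's body presses on something with over 40 N, if the wrist force passes 120 N, or if a joint passes its speed limit or range.

### The arm

A 6-joint arm with a two-finger parallel gripper is mounted at the origin on the work surface. World frame = base frame: x ahead of the robot, y to its left, z up, the work surface at z = 0. Lengths are in m, angles in degrees, forces in N, time in s.
With the tool pointing down it reaches from about 0.375 to 0.9 m from the base axis. Payload 3.1 kg.
Tool frame: the origin (TCP) lies at the very end of the fingers, on their centre line; the grasp point (between the pads) lies 19 mm behind it; z points along the fingers, y is the line along which they close (so a half turn about z gives the same grasp; the last joint's range is limited). The gripper opens to 87 mm and grips with 3 to 60 N. Pads are 19 mm wide; open, the fingers measure 117 mm over their backs; the gripper's body (75 mm by 190 mm) begins 51 mm behind the grasp point.
Start: joints at [-83.852, 30.224, 82.088, -0, 67.689, -10.227], TCP at [0.176, -0.6, 0.223] pointing down, gripper open.
Joint ranges: [-176.69, 176.69], [-43.24, 126.21], [12.49, 139.97], [-82, 262], [0, 151.66], [-163.58, 163.58]. Speed limits (degrees/s): [159.86, 159.86, 180, 180, 180, 180].

### API

Orientations are given as a 3x3 rotation matrix whose columns are the frame's x, y, z axes.
In Python, from rig import readout, cams, bot gives the robot as it stands.
- The arm moves only by the shell command python3 -m inch 'ROWS'. ROWS is JSON, a list of rows, each a list of 5 numbers: the shift along the world's x, y, z in cm, then the turn about the world's z in degrees, then the finger opening in cm, from 0 to 8.7. In form: [[dx, dy, dz, twist, fingers], ...]. A call has 1 to 10 rows; each row is the pose to reach, as a shift and turn from the pose commanded when the call began; what a row does not reach only later rows make up. A row lasts 1/12 s, in which the tool goes at most 41.7 mm and 7.16 degrees, less where a joint would pass 70% of its speed; a pose out of reach is approached as far as the arm can. A call with a gripper value outside its range is refused whole. The fingers move at their own pace and stop on an object; the grip force is fixed at half the most. Time passes only in rows, so rows that repeat a pose let the fingers close. It gives the time, the measured TCP pose, the force, the opening and the grip force at its end, in the units of the state.
- readout.read_state(): the state, without advancing time (a new reading comes with each control period).
- cams.capture(name): name is "scene" or "top" or "wrist"; returns a dict with "image" (384x512x3 uint8, blue, green, red), "intrinsics" (3x3 intrinsics, pixels), "xyz" and "rotation" of the camera in the world; the wrist camera has in their place "tool_from_camera" (4x4, takes a point from camera to tool coordinates, whose origin is the TCP and whose axes are the flange's). Camera axes: x right, y down, z forward; pixel columns grow to the right and rows downward; lengths in m; the calibration is good to about 2 mm. A picture is of the moment at which its call begins: read the wrist's pose just before it. There is no depth.
- bot.hand_in(): hands the job in; it is judged then, once.
The state is a dict: "time_s": time; "joint_positions": joint angles; "qvel": joint speeds; "tau": joint torques, N m; "position": TCP position; "tcp_rot": TCP orientation; "force": force on the tool from outside, world axes, zero at the start; "moment": the same for the moment, N m; "opening": opening from 0.0 (shut) to 1.0 (fully open); "grasp_force": force on a finger pad.
Only numpy, scipy, OpenCV 4.12 (cv2) and the standard library are available. Lean on these libraries where they do the work, as an engineer would, in place of code of your own. Each camera call takes 0.05 s, during which the arm holds its last target. There are 200 camera calls.

## Working session

There is one attempt and no reset: what is moved stays moved. The work goes in short steps, Python scripts to look and compute and a shell command to move; the robot and the scene stay as the last step left them, time stands still between calls to the robot, and variables do not carry over. Pictures are saved under pics/ and viewed, at most 10 in all, crops included, and the job is handed in when it is done.

```bash
mkdir -p pics
cat > h.py <<'E'
import numpy as np, cv2
from rig import readout, cams, bot
def save(n,f):
    s=readout.read_state(); c=cams.capture(n); cv2.imwrite('pics/'+f,c['image'])
    if n=='wrist':
        T=np.eye(4);T[:3,:3]=s['tcp_rot'];T[:3,3]=s['position'];M=T@np.array(c['tool_from_camera']);c['rotation']=M[:3,:3];c['xyz']=M[:3,3]
    np.savez('pics/'+f+'.npz',K=c['intrinsics'],R=c['rotation'],t=c['xyz'])
    return c
def ray(f,uv,z):
    d=np.load('pics/'+f+'.npz'); v=d['R']@np.linalg.inv(d['K'])@[uv[0],uv[1],1]
    return d['t']+v*(z-d['t'][2])/v[2]
E
python3 - <<'E'
from h import *
a=save('top','top.png');b=save('scene','scene.png')
cv2.imwrite('pics/both.png',cv2.resize(np.vstack([a['image'],b['image']]),(400,600)))
print(a['xyz'],a['rotation'],b['xyz']);s=readout.read_state();print(s['tcp_rot'],s['opening'])
E
```

```text
[ 0.36546498 -0.01177266  1.07145654] [[ 0.07683969 -0.97432903  0.21160953]
 [-0.99703815 -0.07439604  0.01949764]
 [-0.00325421 -0.21248097 -0.97715979]] [1.32586751 0.06499327 0.70403543]
[[ 9.59442758e-01  2.81903428e-01 -2.27641625e-04]
 [ 2.81903326e-01 -9.59440842e-01  1.94544137e-03]
 [ 3.30017918e-04 -1.93071256e-03 -9.99998082e-01]] 0.9997583367658748
```

View pics/top.png

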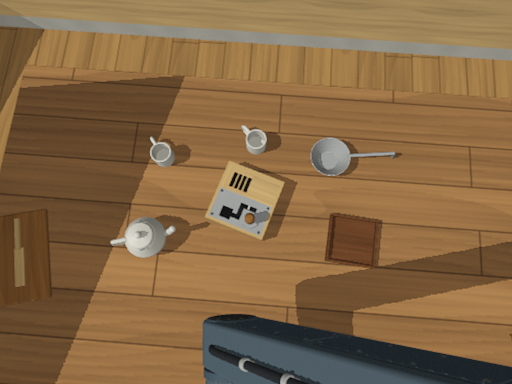

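View pics/scene.png

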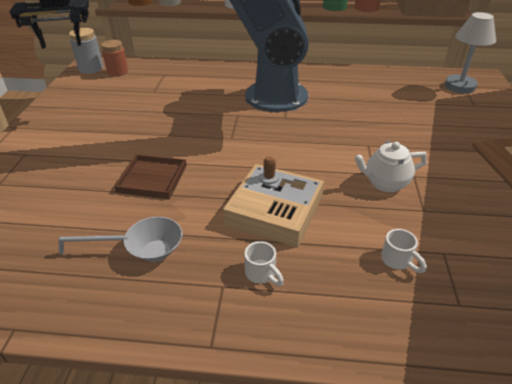

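The top view shows the lever knob at about (250,218), the vent top corners at about (230,162), (284,181), (265,238) and (207,217), and the tray at (352,240) on the robot's right. The teapot is on the left, with the cups and sieve behind the vent.

Run:
```python
from h import *
f='top.png'
for n,uv,z in [('farL',(230,162),.05),('farR',(284,181),.05),('nearR',(265,238),.05),('nearL',(207,217),.05),('knob',(250,218),.11),('tr',(330,214),.022),('tr',(379,218),.022),('tr',(374,267),.022),('tr',(326,262),.022),('pot',(145,238),.08)]:
    print(n,ray(f,uv,z).round(3))
im=cv2.imread('pics/top.png')[150:250,195:295];cv2.imwrite('pics/c.png',cv2.resize(im,(600,600),interpolation=cv2.INTER_CUBIC))
```

```text
farL [0.67  0.086 0.05 ]
farR [ 0.624 -0.077  0.05 ]
nearR [ 0.454 -0.033  0.05 ]
nearL [0.501 0.137 0.05 ]
knob [0.499 0.012 0.11 ]
tr [ 0.541 -0.22   0.022]
tr [ 0.54  -0.364  0.022]
tr [ 0.398 -0.35   0.022]
tr [ 0.401 -0.213  0.022]
pot [0.426 0.297 0.08 ]
```

View pics/c.png

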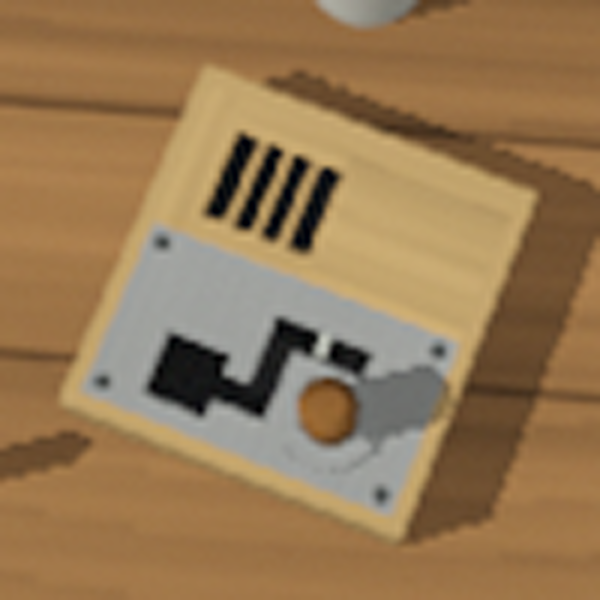

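The crop shows the wide opening at about (188,374), corner gate_3 near (256,398), gate_2 near (288,338) and gate_1 near (355,362). The knob top is at (328,410).

Run:
```python
from h import *
f='top.png'
P={}
for n,uv,z in [('g4',(188,374),.05),('g3',(256,398),.05),('g2',(285,336),.05),('g1',(355,362),.05),('knob',(328,410),.1245)]:
    P[n]=ray(f,(uv[0]/6+195-.4,uv[1]/6+150-.4),z);print(n,P[n].round(4))
s=readout.read_state();print(s['position'],np.degrees(np.arctan2(s['tcp_rot'][1][1],s['tcp_rot'][0][1])))
a=np.radians(-15.6);X=np.array([np.cos(a),np.sin(a)]);Y=np.array([-X[1],X[0]])
k=P['knob'][:2];
for g in ('g4','g3','g2','g1'): d=P[g][:2]-k;print(g,d@X*1e3,d@Y*1e3)
```

```text
g4 [0.5195 0.0843 0.05  ]
g3 [0.5104 0.0508 0.05  ]
g2 [0.5415 0.0395 0.05  ]
g1 [0.5314 0.0049 0.05  ]
knob [0.497  0.014  0.1245]
[ 0.17614255 -0.59897869  0.22167723] -73.62612849918985
g4 2.795043965236125 73.84865630188571
g3 3.074689765415656 39.10683316576903
g2 36.02539198755746 36.5592666880578
g1 35.63784586725735 0.5486107332574224
```

```bash
python3 -m inch '[[4,7,1,-6,8.7],[8,14,2,-12,8.7],[12,21,3,-18,8.7],[15,29,3,-24,8.7],[19,36,3,-32,8.7],[19,37,3,-32,8.7],[19,37,3,-32,8.7],[19,37,3,-32,8.7],[19,37,3,-32,8.7],[19,37,3,-32,8.7]]'
```

```text
time_s: 0.93
position: [0.3659, -0.2286, 0.2524]
tcp_rot: [[0.963, -0.27, -0.0], [-0.27, -0.963, 0.0], [-0.0, -0.0, -1.0]]
force: [0.8, -0.9, -0.5]
opening: 1.001
grasp_force: 0.0
```

```bash
python3 -m inch '[[2,4,0,0,8.7],[3,8,0,0,8.7],[5,12,0,0,8.7],[6,16,0,0,8.7],[8,20,0,0,8.7],[9,24,0,0,8.7],[9,24.5,0,0,8.7],[9,24.5,0,0,8.7]]'
python3 - <<'E'
from h import *
c=save('wrist','w1.png');print(np.array(c['tool_from_camera']).round(3),c['xyz'])
for p in [(.497,.014,.1),(.52,.084,.05)]:
    v=c['intrinsics']@(c['rotation'].T@(np.array(p)-c['xyz']));print(v[:2]/v[2])
E
```

```text
time_s: 1.6
position: [0.4556, 0.0176, 0.2522]
tcp_rot: [[0.965, -0.264, -0.001], [-0.264, -0.965, 0.001], [-0.001, -0.001, -1.0]]
force: [0.2, -0.6, -0.4]
opening: 0.999
grasp_force: 0.0
[[-0.    -0.96  -0.28   0.076]
 [ 1.     0.    -0.001 -0.001]
 [ 0.001 -0.28   0.96  -0.162]
 [ 0.     0.     0.     1.   ]] [ 0.52947225 -0.00204566  0.41421255]
[248.47135522 140.33032868]
[192.77695121 133.07580461]
```

View pics/w1.png

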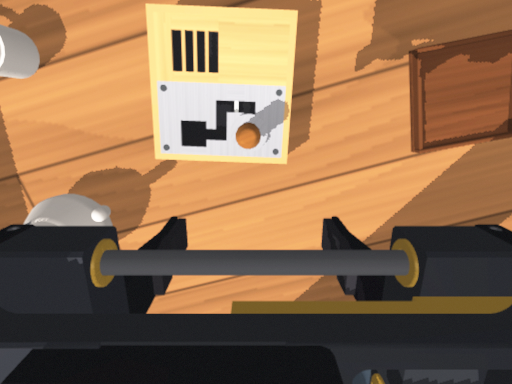

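The wrist view shows the knob at (248,135), the opening at (194,134), and the slot's top leg from (217,102) to (255,112). The plate screws are at (163,88), (279,92), (276,152) and (166,147).

```bash
python3 - <<'E'
from h import *
f='w1.png';im=cv2.imread('pics/'+f)
sub=im[75:160,155:290]
dark=(sub.max(2)<45).astype(np.uint8)
n,l,s,c=cv2.connectedComponentsWithStats(dark)
for i in range(1,n):
    if s[i,4]>8: print(s[i]+[155,75,0,0,0],c[i]+[155,75],ray(f,c[i]+[155,75],.05).round(4))
op=cv2.morphologyEx(dark,cv2.MORPH_OPEN,np.ones((17,17)))
r=cv2.minAreaRect(np.argwhere(op)[:,::-1].astype(np.float32));o=np.array(r[0])+[155,75];print('open',o,r[1:],ray(f,o,.05))
b,g,rr=[sub[...,k].astype(int) for k in range(3)]
kn=((rr>90)&(rr-b>60)).astype(np.uint8);kn[:, :70]=0; kn[:,115:]=0;kn[78:]=0
n,l,s,c=cv2.connectedComponentsWithStats(kn);i=1+s[1:,4].argmax();print('knob',s[i],c[i]+[155,75],ray(f,c[i]+[155,75],.098))
E
python3 - <<'E'
import cv2
im=cv2.imread('pics/w1.png')[75:165,150:300];cv2.imwrite('pics/c2.png',cv2.resize(im,(750,450),interpolation=cv2.INTER_CUBIC))
E
```

```text
[217 101  16  10  59] [225.20338983 103.27118644] [0.5443 0.0324 0.05  ]
[239 102   5  10  35] [240.91428571 106.57142857] [0.5352 0.0144 0.05  ]
[250 103   4  10  39] [251.53846154 107.51282051] [0.5306 0.0017 0.05  ]
[182 121  44  25 754] [200.18965517 132.92440318] [0.5176 0.0746 0.05  ]
open [193.5 133. ] ((22.0, 21.0), 90.0) [0.51984348 0.08305983 0.05      ]
knob [ 81  49  24  25 467] [247.47109208 135.97858672] [0.50180382 0.01387699 0.098     ]
```

View pics/c2.png

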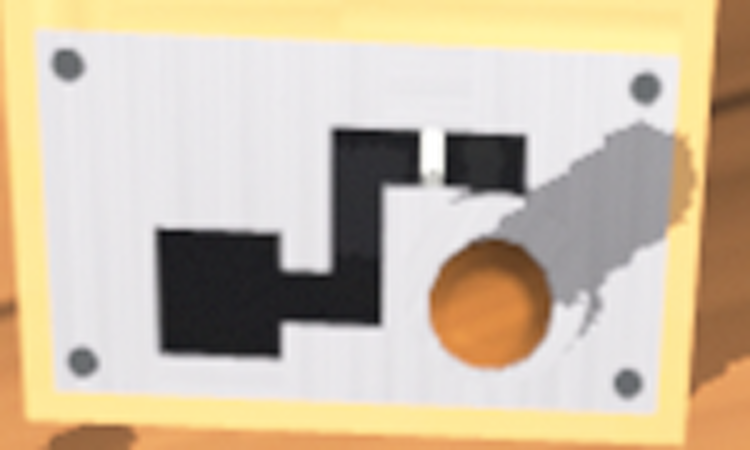

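This crop shows the opening centre at (219,293), gate_3 at (357,298), gate_2 at (357,157) and gate_1 at about (501,161). The screws are at (68,65), (646,88), (628,383) and (83,361).

Run:
```python
from h import *
f='w1.png'
q=lambda u,v,z=.05: ray(f,(u/5+150-.4,v/5+75-.4),z)[:2]
G=[q(219,293),q(357,298),q(357,157),q(501,161)]
S=[q(68,65),q(646,88),q(628,383),q(83,361)]
ang=lambda d:np.degrees(np.arctan2(d[1],d[0]))
print([ang(S[0]-S[1])-90,ang(S[3]-S[2])-90,ang(S[0]-S[3]),ang(S[1]-S[2]),ang(G[0]-G[1])-90,ang(G[2]-G[1])])
print(np.linalg.norm(S[0]-S[1]),np.linalg.norm(S[0]-S[3]))
yaw=np.radians(np.median([ang(S[0]-S[1])-90,ang(S[3]-S[2])-90,ang(S[0]-S[3]),ang(S[1]-S[2])]))
X=np.array([np.cos(yaw),np.sin(yaw)]);Y=np.array([-X[1],X[0]]);L=.036
loc=[X*0+Y*2*L,Y*L,X*L+Y*L,X*L]  # rel gate0
for g,o in zip(G,loc): print(g.round(4),(g-o).round(4))
g0=np.mean([g-o for g,o in zip(G,loc)],0)
print('g0',g0,'yaw',np.degrees(yaw),'36mm X',X*3.6,'Y',Y*3.6)
k=ray(f,(247.5,136),.098)[:2];print('knob',k,(k-g0)@X*1e3,(k-g0)@Y*1e3)
```

```text
[np.float64(-17.47078955224447), np.float64(-17.61375422684617), np.float64(-17.53591716380681), np.float64(-17.566087784817192), np.float64(-17.35077595342993), np.float64(-17.244856340296998)]
0.14424060611859577 0.07367151538589711
[0.5196 0.0833] [0.4979 0.0146]
[0.5089 0.049 ] [0.4981 0.0146]
[0.5426 0.0385] [0.4974 0.015 ]
[0.532  0.0036] [0.4977 0.0144]
g0 [0.49776752 0.01467893] yaw -17.551002474312 36mm X [ 3.43241603 -1.08559671] Y [1.08559671 3.43241603]
knob [0.50177209 0.01385186] 4.067566823530433 0.4190243563452351
```

```bash
python3 -m inch '[[2,-0.2,-2,-2,8.7],[4.6,-0.3,-5,-2,8.7],[4.6,-0.3,-8,-2,8.7],[4.6,-0.3,-11,-2,8.7],[4.6,-0.3,-11,-2,8.7],[4.6,-0.3,-11,-2,8.7]]'
```

```text
time_s: 2.15
position: [0.5002, 0.0103, 0.1413]
tcp_rot: [[0.952, -0.305, -0.005], [-0.305, -0.952, 0.001], [-0.005, 0.001, -1.0]]
force: [0.4, -0.3, 0.3]
opening: 1.003
grasp_force: 0.0
```

```bash
python3 -m inch '[[0.1,0.3,-3,0,8.7],[0.1,0.3,-6,0,8.7],[0.1,0.3,-7.6,0,8.7],[0.1,0.3,-7.6,0,8.7],[0.1,0.3,-7.6,0,8.7]]'
```

```text
time_s: 2.57
position: [0.5036, 0.0136, 0.0678]
tcp_rot: [[0.953, -0.304, 0.002], [-0.304, -0.953, -0.0], [0.002, -0.0, -1.0]]
force: [1.3, 0.5, -0.1]
opening: 0.994
grasp_force: 0.0
```

```bash
python3 -m inch '[[-0.1,0,-0.2,0,6],[-0.1,0,-0.2,0,2.4],[-0.1,0,-0.2,0,2.4],[-0.1,0,-0.2,0,2.4],[-0.1,0,-0.2,0,2.4],[-0.1,0,-0.2,0,2.4],[-0.1,0,-0.2,0,2.4],[-0.1,0,-0.2,0,2.4]]'
```

```text
time_s: 3.23
position: [0.5017, 0.0144, 0.0645]
tcp_rot: [[0.953, -0.303, 0.0], [-0.303, -0.953, -0.0], [0.0, -0.0, -1.0]]
force: [0.5, -0.4, 0.1]
opening: 0.478
grasp_force: 0.0
```

```bash
python3 -m inch '[[0,0,0,0,2.2],[0,0,0,0,2.2],[0,0,0,0,2.2],[0,0,0,0,2.2],[0,0,0,0,2.2],[0,0,0,0,2.2]]'
```

```text
time_s: 3.73
position: [0.5016, 0.0143, 0.0644]
tcp_rot: [[0.953, -0.303, -0.0], [-0.303, -0.953, 0.0], [-0.0, 0.0, -1.0]]
force: [-0.0, -0.4, -0.7]
opening: 0.315
grasp_force: 29.9
```

```bash
python3 -m inch '[[0,0,0.1,0,2.2],[0.7,-0.2,0.1,0,2.2],[1.5,-0.5,0.1,0,2.2],[2.3,-0.75,0.1,0,2.2],[3,-1,0.1,0,2.2],[3,-1,0.1,0,2.2],[3,-1,0.1,0,2.2]]'
```

```text
time_s: 4.32
position: [0.5323, 0.004, 0.0653]
tcp_rot: [[0.953, -0.303, 0.0], [-0.303, -0.953, -0.0], [0.0, -0.0, -1.0]]
force: [0.3, 0.4, -1.7]
opening: 0.319
grasp_force: 30.0
```

At gate_1 with little force. gate_2 is at (0.5429, 0.0382).

```bash
python3 -m inch '[[0.25,0.8,0,0,2.2],[0.5,1.6,0,0,2.2],[0.8,2.5,0,0,2.2],[1.05,3.4,0,0,2.2],[1.05,3.4,0,0,2.2],[1.05,3.4,0,0,2.2]]'
```

```text
time_s: 4.82
position: [0.5422, 0.0396, 0.0655]
tcp_rot: [[0.954, -0.301, 0.0], [-0.301, -0.954, 0.0], [0.0, -0.0, -1.0]]
force: [0.2, 0.8, -2.3]
opening: 0.313
grasp_force: 30.0
```

```bash
python3 -m inch '[[0,-0.1,0,0,2.2],[-0.8,0.15,0,0,2.2],[-1.7,0.4,0,0,2.2],[-2.6,0.7,0,0,2.2],[-3.4,0.95,0,0,2.2],[-3.4,0.95,0,0,2.2],[-3.4,0.95,0,0,2.2]]'
```

```text
time_s: 5.4
position: [0.5074, 0.048, 0.0656]
tcp_rot: [[0.953, -0.303, -0.001], [-0.303, -0.953, 0.0], [-0.001, 0.0, -1.0]]
force: [-0.2, -0.8, -1.5]
opening: 0.311
grasp_force: 30.0
```

gate_3 is at (0.5086, 0.0490), and gate_4 is at (0.5195, 0.0833).

```bash
python3 -m inch '[[0.1,0.1,0,0,2.2],[0.35,0.9,0,0,2.2],[0.6,1.7,0,0,2.2],[0.85,2.5,0,0,2.2],[1.15,3.5,0,0,2.2],[1.15,3.5,0,0,2.2],[1.15,3.5,0,0,2.2]]'
python3 - <<'E'
from h import *
s=readout.read_state();print(s['position'],s['force'])
a=save('top','t2.png')['image'][150:250,195:295];b=save('scene','s2.png')['image'][140:250,210:340]
cv2.imwrite('pics/g4.png',np.hstack([cv2.resize(a,(390,390),interpolation=3),cv2.resize(b,(400,390),interpolation=3)]))
E
```

```text
time_s: 5.98
position: [0.5199, 0.0839, 0.0654]
tcp_rot: [[0.953, -0.302, 0.0], [-0.302, -0.953, 0.0], [0.0, -0.0, -1.0]]
force: [-0.5, 0.7, -2.0]
opening: 0.313
grasp_force: 30.0
[0.51994385 0.08394193 0.06538428] [-0.45469516  0.72960642 -1.95218346]
```

View pics/g4.png

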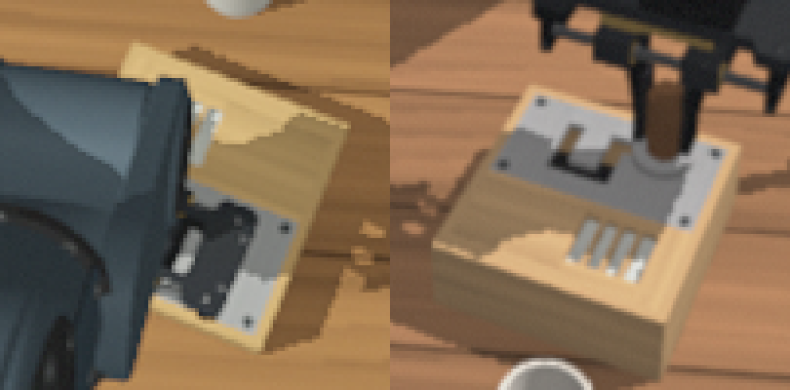

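The window bars, at (590–650, 225–275) in the scene half, are now all bright shutter metal, so the vent is closed. The lever is centred in the opening, so I'll lift it straight up.

```bash
python3 -m inch '[[-0.05,-0.05,0.7,0,2.2],[-0.05,-0.05,1.5,0,2.2],[-0.05,-0.05,2.3,0,2.2],[-0.05,-0.05,3.2,0,2.2],[-0.05,-0.05,5,0,2.2],[-0.05,-0.05,7,0,2.2],[-0.05,-0.05,7,0,2.2]]'
```

```text
time_s: 6.67
position: [0.522, 0.0822, 0.1396]
tcp_rot: [[0.953, -0.303, 0.009], [-0.303, -0.953, -0.0], [0.008, -0.002, -1.0]]
force: [0.3, -1.1, -0.9]
opening: 0.314
grasp_force: 30.0
```

```bash
python3 -m inch '[[-0.3,-3,0,0,2.2],[-0.8,-7,0,0,2.2],[-1.4,-11,0,0,2.2],[-1.9,-15,0,0,2.2],[-2.4,-19,0,0,2.2],[-2.9,-23,0,0,2.2],[-3.5,-27,0,0,2.2],[-4,-31,0,0,2.2],[-4.6,-34,0,0,2.2],[-4.9,-36.5,0,0,2.2]]'
python3 - <<'E'
from h import *
s=readout.read_state();print(s['position'],s['opening'],s['grasp_force'])
w=save('wrist','w3.png')['image'];b=save('scene','s3.png')['image']
cv2.imwrite('pics/lift.png',np.hstack([cv2.resize(w,(400,300)),cv2.resize(b[40:340,60:460],(400,300))]))
E
```

```text
time_s: 7.5
position: [0.4693, -0.2857, 0.1355]
tcp_rot: [[0.952, -0.305, 0.0], [-0.305, -0.952, -0.001], [0.001, 0.001, -1.0]]
force: [0.1, 0.3, -1.2]
opening: 0.31
grasp_force: 30.0
[ 0.46925736 -0.28565743  0.13545247] 0.3102589230423031 30.001570543827256
```

View pics/lift.png

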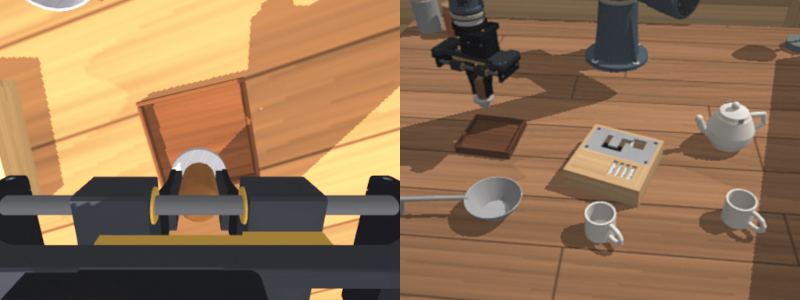

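The lever is held upright, the window stays closed and the tray is centred below. I'll lower it.

```bash
python3 -m inch '[[0.05,-0.1,-3,0,2.2],[0.05,-0.1,-6,0,2.2],[0.05,-0.1,-8,0,2.2],[0.05,-0.1,-9,0,2.2],[0.05,-0.1,-9.4,0,2.2],[0.05,-0.1,-9.6,0,2.2],[0.05,-0.1,-9.6,0,2.2],[0.05,-0.1,-9.6,0,2.2]]'
```

```text
time_s: 8.27
position: [0.4715, -0.2841, 0.0406]
tcp_rot: [[0.953, -0.302, 0.002], [-0.302, -0.953, -0.002], [0.002, 0.001, -1.0]]
force: [0.3, -0.1, -1.1]
opening: 0.319
grasp_force: 30.0
```

```bash
python3 -m inch '[[0,0,-0.1,0,2.2],[0,0,-0.2,0,2.2],[0,0,-0.3,0,2.2],[0,0,-0.4,0,2.2],[0,0,-0.4,0,2.2]]'
```

```text
time_s: 8.68
position: [0.471, -0.2839, 0.0359]
tcp_rot: [[0.953, -0.303, 0.001], [-0.303, -0.953, -0.001], [0.001, 0.0, -1.0]]
force: [0.5, -0.2, 2.3]
opening: 0.317
grasp_force: 30.0
```

Contact: the vertical force rose by about 3 N at the expected height. I'll release.

```bash
python3 -m inch '[[0,0,0,0,5.5],[0,0,0,0,5.5],[0,0,0,0,5.5],[0,0,0,0,5.5],[0,0,0,0,5.5],[0,0,0,0,5.5],[0,0,0,0,5.5],[0,0,0,0,5.5]]'
```

```text
time_s: 9.35
position: [0.4707, -0.2837, 0.0355]
tcp_rot: [[0.953, -0.303, -0.0], [-0.303, -0.953, 0.0], [-0.0, -0.0, -1.0]]
force: [-0.3, -0.9, 0.0]
opening: 0.627
grasp_force: 0.0
```

```bash
python3 -m inch '[[0,0,1,0,5.5],[0,0,3,0,5.5],[0,0,6,0,5.5],[0,0,9,0,5.5],[0,0,12,0,5.5],[0,0,15,0,5.5],[-4,0,17,0,5.5],[-7,0,17,0,5.5],[-7,0,17,0,5.5],[-7,0,17,0,5.5]]'
python3 - <<'E'
from h import *
w=save('wrist','w4.png')['image'];b=save('scene','s4.png')['image']
cv2.imwrite('pics/end.png',np.hstack([cv2.resize(w,(400,300)),cv2.resize(b[40:340,60:460],(400,300))]))
E
```

```text
time_s: 10.18
position: [0.3996, -0.2834, 0.2066]
tcp_rot: [[0.952, -0.305, 0.001], [-0.305, -0.952, -0.001], [0.001, 0.0, -1.0]]
force: [0.2, -0.3, 0.2]
opening: 0.632
grasp_force: 0.0
```

View pics/end.png

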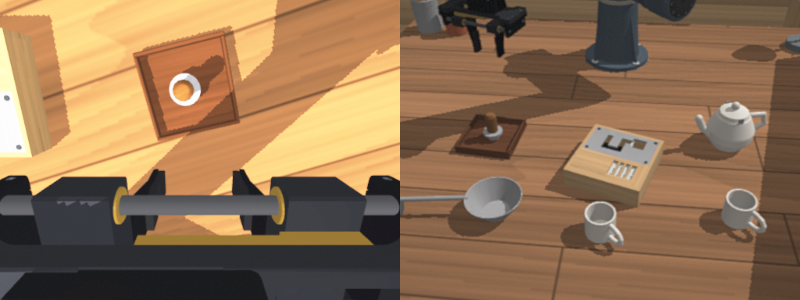

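The lever stands upright in the middle of the tray at (184,90). The window at (620,170) is closed, the bystanders are where they were, and the arm is clear.

```bash
python3 -c "
from rig import bot
print(bot.hand_in())"
```

```text
the job is handed in; nothing more can be done
None
```

The vent is closed, the lever stands upright in the middle of the tray and is let go, the teapot, cups and sieve were left alone, and the job is handed in at about 10 s of the 45 s allowed.

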